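# Set out the boiler couplings by size and stop the largest

## Task

Set the four copper couplings out on the strip in order of size, the smallest on the pad next to the brass valve and the largest at the far end, each standing upright in the middle of its own pad. Stop the largest one with the rubber bung, taper down and pushed fully home so that its flange sits flat on the rim. Leave everything standing still.

Things in the scene. Friction and masses are not known exactly. Their poses are not given: they have to be found in the camera images.
- coupling_a: smallest copper coupling: a plain open copper tube with thin raised beads standing on end, loose, 26 mm outside diameter, 36 mm high, wall 3 mm; origin at the centre of its lower end, z along its axis (up)
- coupling_b: second smallest copper coupling: a plain open copper tube with thin raised beads standing on end, loose, 33 mm outside diameter, 50 mm high, wall 3 mm; origin at the centre of its lower end, z along its axis (up)
- coupling_c: second largest copper coupling: a plain open copper tube with thin raised beads standing on end, loose, 40 mm outside diameter, 64 mm high, wall 3 mm; origin at the centre of its lower end, z along its axis (up)
- coupling_d: largest copper coupling: a plain open copper tube with thin raised beads standing on end, loose, 48 mm outside diameter, 78 mm high, wall 3 mm; origin at the centre of its lower end, z along its axis (up)
- bung: loose black rubber bung, rigid, standing on its narrow foot, 59 mm high: taper 28 mm long (28 mm across at the foot, 39 mm at its top), flange 50 mm across and 5 mm thick, round knob 24 mm across and 26 mm high; origin at the centre of the foot, z up through the knob. Fits only the largest coupling (bore 42 mm); home when the flange underside, 28 mm above the origin, rests on the rim
- pad_1: round grey pad, 64 mm in diameter and 3 mm thick, fixed on the plywood strip (75 x 480 mm, 8 mm thick, flat on the table); one of a row of four alike, 85 mm apart, numbered in sequence; origin at the centre of its underside, 8 mm above the table (its top is 11 mm above the table); its y axis runs along the strip
- pad_2: round grey pad, 64 mm in diameter and 3 mm thick, fixed on the plywood strip (75 x 480 mm, 8 mm thick, flat on the table); one of a row of four alike, 85 mm apart, numbered in sequence; origin at the centre of its underside, 8 mm above the table (its top is 11 mm above the table); its y axis runs along the strip
- pad_3: round grey pad, 64 mm in diameter and 3 mm thick, fixed on the plywood strip (75 x 480 mm, 8 mm thick, flat on the table); one of a row of four alike, 85 mm apart, numbered in sequence; origin at the centre of its underside, 8 mm above the table (its top is 11 mm above the table); its y axis runs along the strip
- pad_4: round grey pad, 64 mm in diameter and 3 mm thick, fixed on the plywood strip (75 x 480 mm, 8 mm thick, flat on the table); one of a row of four alike, 85 mm apart, numbered in sequence; origin at the centre of its underside, 8 mm above the table (its top is 11 mm above the table); its y axis runs along the strip
- valve: small brass stop valve with a round black handwheel (40 mm in diameter, 54 mm high), fixed on the strip at one of its two ends, 77 mm beyond the middle of the end pad there (either pad 1 or pad 4); the other end carries a low wooden block. Origin at the centre of its underside, 8 mm above the table

How it is judged:
By the outcome, as a careful person would: the job done as asked, in the order asked, and still so for the second after the job is handed in, with the robot touching nothing.
It also fails if it takes over 131 s, if anything falls off the work surface, if the arm or the gripper's body presses on something with over 40 N, if the wrist force passes 120 N, or if a joint passes its speed limit or range.

## Robot

A 6-joint arm with a two-finger parallel gripper is mounted at the origin on the work surface. World frame = base frame: x ahead of the robot, y to its left, z up, the work surface at z = 0. Lengths are in m, angles in degrees, forces in N, time in s.
With the tool pointing down it reaches from about 0.4 to 0.825 m from the base axis. Payload 7 kg.
Tool frame: the origin (TCP) lies at the very end of the fingers, on their centre line; the grasp point (between the pads) lies hold_point_z behind it (hold_point_z is the distance from the TCP to the grasp point, in m); z points along the fingers, y is the line along which they close (so a half turn about z gives the same grasp; the last joint's range is limited). The gripper opens to 88 mm and grips with 3 to 60 N. Pads are 19 mm wide; open, the fingers measure 130 mm over their backs; the gripper's body (78 mm by 193 mm) begins 47 mm behind the grasp point.
Start: joints at [-50.758, 20.546, 0.682, 0, -70.136, -16.507], TCP at [0.261, -0.623, 0.227] pointing down, gripper open.
Joint ranges: [-176.03, 176.03], [-82.01, 121.73], [-58.28, 71.71], [-173.87, 95.51], [-174.79, -0.11], [-173.66, 173.66]. Speed limits (degrees/s): [136.94, 136.94, 172.46, 180, 180, 180].

## Interface

Orientations are given as [roll, pitch, yaw] about the fixed x, y, z axes, in that order (R = Rz(yaw) Ry(pitch) Rx(roll)).
In Python, from plant import get_obs, snapshot, close_job, hold_point_z gives the robot as it stands.
- The arm moves only by the tool play_rows, never from a script. Its argument "commands" is a list that holds one entry, the list of rows, each a list of 7 numbers: the shift along the tool's x, y, z in cm, then the turn, a rotation vector about the tool's x, y, z in degrees, then the opening, from 0 (shut) to 1 (fully open). In form: [[[x, y, z, ax, ay, az, fingers], ...]]. A call has 1 to 20 rows; each row is the pose to reach, as a shift and turn from the pose commanded when the call began, along the tool's axes at that moment; what a row does not reach only later rows make up. A row lasts 1/12 s, in which the tool goes at most 41.7 mm and 7.16 degrees, less where a joint would pass 70% of its speed; a pose out of reach is approached as far as the arm can. A call with a gripper value outside its range is refused whole. The fingers move at their own pace and stop on an object; the grip force is fixed at half the most. Time passes only in rows, so rows that repeat a pose let the fingers close. It gives the time, the measured TCP pose, the force, the opening and the grip force at its end, in the units of the state.
- get_obs(): the state, without advancing time (a new reading comes with each control period).
- snapshot(name): name is "scene" or "top"; returns a dict with "frame" (480x640x3 uint8, red, green, blue), "camera_matrix" (3x3 intrinsics, pixels), "origin" and "attitude" of the camera in the world. Camera axes: x right, y down, z forward; pixel columns grow to the right and rows downward; lengths in m; the calibration is good to about 2 mm. A picture is of the moment at which its call begins. There is no depth.
- close_job(): hands the job in; it is judged then, once.
The state is a dict: "clock": time; "joint_pos": joint angles; "qvel": joint speeds; "tau": joint torques, N m; "tool_pos": TCP position; "orientation": TCP orientation; "force": force on the tool from outside, world axes, zero at the start; "moment": the same for the moment, N m; "opening": finger opening in m; "gripper_force": force on a finger pad.
Only numpy, scipy, OpenCV 4.12 (cv2) and the standard library are available. Lean on these libraries where they do the work, as an engineer would, in place of code of your own. Each camera call takes 0.05 s, during which the arm holds its last target. There are 200 camera calls.

## Working session

There is one attempt and no reset: what is moved stays moved. The work goes in short steps, Python scripts to look and compute and a tool call to move; the robot and the scene stay as the last step left them, time stands still between calls to the robot, and variables do not carry over. Pictures are saved under pics/ and viewed, at most 14 in all, crops included, and the job is handed in when it is done.

Besides the shell and the picture viewer there is one more tool, called after ">>>" as name([rows], argument=value, ...), one row to a line, values as JSON. play_rows: Moves the arm, as the interface text tells. Its arguments: {"type":"object","properties":{"commands":{"type":"array","items":{"type":"array","items":{"type":"array","items":{"type":"number"}}}}},"required":["commands"]}

```bash
mkdir -p pics; ls
python3 - <<'E'
from plant import *
import cv2
print(get_obs(),hold_point_z)
for n in("scene","top"):
    s=snapshot(n);cv2.imwrite(f"pics/{n}0.png",s["frame"][:,:,::-1]);print(n,s["camera_matrix"],s["origin"],s["attitude"])
E
```

```text
pics
{'clock': 0.0, 'joint_pos': array([-5.07584266e+01,  2.05909665e+01,  6.32311892e-01, -2.15654346e-02,
       -7.01364151e+01, -1.65073875e+01]), 'qvel': array([ 0.00114075, -0.00905562,  0.01433123,  0.04044022, -0.03333606,
        0.03612164]), 'tau': array([-8.38932792e-04, -5.82712269e+01,  2.93046820e+01,  6.99698254e+00,
        6.74390380e-03, -1.74622232e-04]), 'tool_pos': array([ 0.26064345, -0.62209313,  0.22561234]), 'orientation': array([ 1.79903088e+02, -7.57862429e-03, -1.57273152e+02]), 'force': array([-0.32934549, -0.60442888,  0.36325765]), 'moment': array([-0.01348491,  0.01563797, -0.00750544]), 'gripper_force': 0.0, 'opening': 0.08772787018715572} 0.0188
scene [[472.68225677   0.         312.91138407]
 [  0.         472.68225677 241.94914378]
 [  0.           0.           1.        ]] [ 1.08465682 -0.30099155  0.6767942 ] [-136.24452232    0.14748574   62.1017463 ]
top [[553.21344796   0.         316.08578676]
 [  0.         553.21344796 228.39598903]
 [  0.           0.           1.        ]] [0.36491321 0.02044331 1.00690229] [-169.75754182    0.19892878  -90.77479323]
```

View pics/scene0.png

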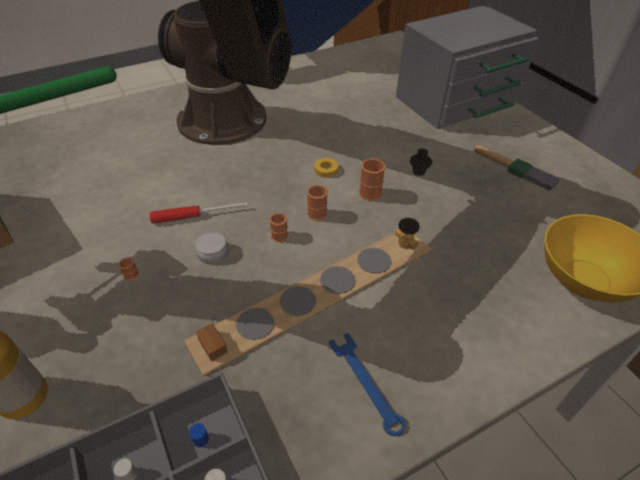

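View pics/top0.png

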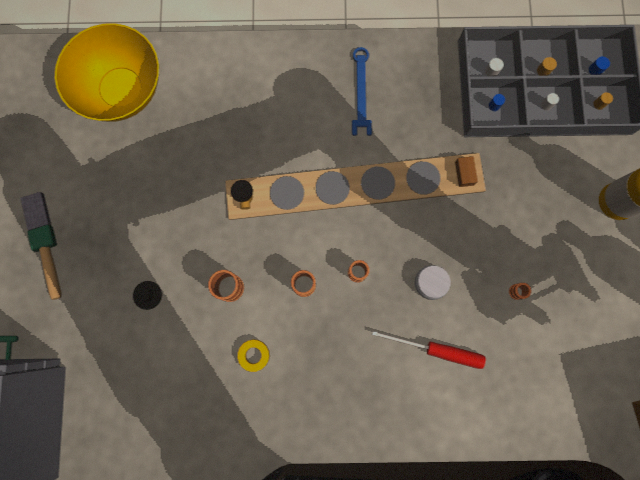

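The wide top view shows the couplings at about A (521,291), B (359,270), C (304,283) and D (226,286). The bung is at (147,295). The valve is at the left (+y) end (242,190) and the pads run from (287,192) to (423,178). The scene view agrees: the valve is at (407,232) and the bung at (421,160).

```bash
cat > h.py <<'E'
import numpy as np, cv2
from scipy.spatial.transform import Rotation as Ro
from scipy.optimize import least_squares
from plant import *
def onplane(s,px,z):
    px=np.atleast_2d(px).astype(float)
    d=np.c_[px,np.ones(len(px))]@np.linalg.inv(s["camera_matrix"]).T
    d=d@Ro.from_euler("xyz",s["attitude"],degrees=True).as_matrix().T
    o=np.array(s["origin"]); return (o+d*((z-o[2])/d[:,2])[:,None])[:,:2]
def hsv(s): return cv2.cvtColor(s["frame"],cv2.COLOR_RGB2HSV)
def blobs(m,amin=40,mode=cv2.RETR_EXTERNAL):
    return [c for c in cv2.findContours(m.astype(np.uint8),mode,cv2.CHAIN_APPROX_NONE)[0] if cv2.contourArea(c)>amin]
def cen(c):
    m=cv2.moments(c); return np.array([m["m10"]/m["m00"],m["m01"]/m["m00"]])
def rim(s,c,z,r):
    "circle of radius r at height z through the outline's far side"
    p=onplane(s,cv2.convexHull(c)[:,0] if 0 else c[:,0],z); m=p.mean(0); u=m-np.array(s["origin"])[:2]; u/=np.linalg.norm(u)
    f=p[(p-m)@u>0.15*r]
    q=least_squares(lambda x:np.linalg.norm(f-x,axis=1)-r,m-0.0*u,loss="soft_l1",f_scale=.001)
    return q.x, np.sqrt(np.mean(q.fun**2))
def copper(s):
    h=hsv(s); m=((h[...,0]<14)|(h[...,0]>175))&(h[...,1]>105)&(h[...,2]>40)
    return cv2.morphologyEx(m.astype(np.uint8),cv2.MORPH_CLOSE,np.ones((3,3)))
def go(x,y,z,yaw):
    o=get_obs(); d=np.array([x,y,z])-o["tool_pos"]; a=np.radians(o["orientation"][2])
    e=(yaw-o["orientation"][2]+90)%180-90
    print("shift cm",np.round(100*np.array([d@[np.cos(a),np.sin(a),0],d@[np.sin(a),-np.cos(a),0],-d[2]]),2),"az",round(-e,1),"j6",o["joint_pos"][5])
E
python3 - <<'E'
from h import *
for n in("top","scene"):
    s=snapshot(n); print(n)
    for c in blobs(copper(s)):
        k=cen(c); p=onplane(s,k,.03)[0]
        if not(.35<p[0]<.9 and abs(p[1])<.6): continue
        print("cu",k.round(),cv2.contourArea(c),[ (t,*(1000*rim(s,c,z,r)[0]).round(1),round(1000*rim(s,c,z,r)[1],2)) for t,z,r in(("a",.036,.013),("b",.05,.0165),("c",.064,.02),("d",.078,.024))])
    h=hsv(s)
    w=((h[...,0]>9)&(h[...,0]<26)&(h[...,1]>70)&(h[...,2]>60)).astype(np.uint8)
    big=[c for c in blobs(w,1500)]
    for c in big: print("wood",cen(c).round(),cv2.contourArea(c))
    for c in blobs(w,200,cv2.RETR_CCOMP):
        p=onplane(s,cen(c),.011)[0]; print("hole?",cen(c).round(1),cv2.contourArea(c),(1000*p).round(1))
    for c in blobs(h[...,2]<40,60):
        if cv2.contourArea(c)<1500: print("black",cen(c).round(),cv2.contourArea(c),rim(s,c,.033,.025),rim(s,c,.059,.012))
E
```

```text
top
cu [520. 291.] 275.0 [('a', np.float64(425.7), np.float64(-338.1), np.float64(0.51)), ('b', np.float64(424.5), np.float64(-328.3), np.float64(1.74)), ('c', np.float64(422.5), np.float64(-318.8), np.float64(2.53)), ('d', np.float64(420.8), np.float64(-309.0), np.float64(3.1))]
cu [303. 283.] 495.5 [('a', np.float64(453.7), np.float64(48.7), np.float64(4.9)), ('b', np.float64(448.7), np.float64(47.7), np.float64(2.15)), ('c', np.float64(443.5), np.float64(45.5), np.float64(0.46)), ('d', np.float64(437.3), np.float64(43.5), np.float64(1.38))]
cu [226. 286.] 837.5 [('a', np.float64(448.5), np.float64(198.8), np.float64(8.95)), ('b', np.float64(446.3), np.float64(192.9), np.float64(5.48)), ('c', np.float64(443.5), np.float64(186.8), np.float64(2.69)), ('d', np.float64(440.1), np.float64(179.8), np.float64(0.46))]
cu [358. 271.] 335.5 [('a', np.float64(469.4), np.float64(-55.5), np.float64(2.15)), ('b', np.float64(464.5), np.float64(-51.7), np.float64(0.51)), ('c', np.float64(459.6), np.float64(-47.6), np.float64(1.18)), ('d', np.float64(454.4), np.float64(-43.4), np.float64(1.92))]
cu
[... 4945 characters left out ...]
[0.60278365, 0.15714079]), np.float64(0.0026509245054723283))
black [420. 162.] 334.0 (array([0.41720174, 0.33085649]), np.float64(0.006733671784562983)) (array([0.43589264, 0.31170978]), np.float64(0.009420181724676294))
black [244. 114.] 64.5 (array([0.00629674, 0.02891594]), np.float64(0.005980045992618148)) (array([0.04827564, 0.03215535]), np.float64(0.007906341263071723))
black [563.  83.] 482.5 (array([0.25421688, 0.88652629]), np.float64(0.022954744785872977)) (array([0.28979272, 0.83895914]), np.float64(0.03148288010956038))
black [170.  48.] 409.5 (array([-0.55801299,  0.01430683]), np.float64(0.0584459376278426)) (array([-0.48867047, -0.00580617]), np.float64(0.06673170281841716))
```

```bash
python3 -c "
from h import *
go(.427,-.338,.12,-90)"
```

```text
shift cm [-26.32  19.8   10.6 ] az -67.3 j6 -16.507042004193252
```

>>> play_rows([
  [[-26.3, 19.8, 5, 0, 0, -67.3, 1], [-26.3, 19.8, 5, 0, 0, -67.3, 1], [-26.3, 19.8, 5, 0, 0, -67.3, 1], [-26.3, 19.8, 5, 0, 0, -67.3, 1], [-26.3, 19.8, 5, 0, 0, -67.3, 1], [-26.3, 19.8, 5, 0, 0, -67.3, 1], [-26.3, 19.8, 5, 0, 0, -67.3, 1], [-26.3, 19.8, 5, 0, 0, -67.3, 1], [-26.3, 19.8, 10.6, 0, 0, -67.3, 1], [-26.3, 19.8, 10.6, 0, 0, -67.3, 1], [-26.3, 19.8, 10.6, 0, 0, -67.3, 1], [-26.3, 19.8, 10.6, 0, 0, -67.3, 1], [-26.3, 19.8, 10.6, 0, 0, -67.3, 1], [-26.3, 19.8, 10.6, 0, 0, -67.3, 1]],
])

```text
clock: 1.37
tool_pos: [0.4276, -0.3392, 0.1221]
orientation: [-179.9, -0.1, -90.1]
force: [0.7, -0.8, 0.3]
opening: 0.0881
gripper_force: 0.0
```

```bash
python3 -c "
from h import *
o=get_obs();print(o['tool_pos'],o['orientation'],o['clock'])
go(.427,-.338,.006,-90)"
```

```text
[ 0.4276018  -0.33923235  0.12208567] [-1.79871478e+02 -6.37539764e-02 -9.00911379e+01] 1.3667
shift cm [-0.12  0.06 11.61] az -0.1 j6 17.729836726223613
```

>>> play_rows([
  [[-0.1, 0.1, 3, 0, 0, 0, 1], [-0.1, 0.1, 6, 0, 0, 0, 1], [-0.1, 0.1, 8.5, 0, 0, 0, 1], [-0.1, 0.1, 10.5, 0, 0, 0, 1], [-0.1, 0.1, 11.5, 0, 0, 0, 1], [-0.1, 0.1, 11.5, 0, 0, 0, 1], [-0.1, 0.1, 11.5, 0, 0, 0, 0.6], [-0.1, 0.1, 11.5, 0, 0, 0, 0.45], [-0.1, 0.1, 11.5, 0, 0, 0, 0.35], [-0.1, 0.1, 11.5, 0, 0, 0, 0.25], [-0.1, 0.1, 11.5, 0, 0, 0, 0.1], [-0.1, 0.1, 11.5, 0, 0, 0, 0.1], [-0.1, 0.1, 11.5, 0, 0, 0, 0.1], [-0.1, 0.1, 11.5, 0, 0, 0, 0.1], [-0.1, 0.1, 11.5, 0, 0, 0, 0.1], [-0.1, 0.1, 11.5, 0, 0, 0, 0.1]],
])

```text
clock: 2.7
tool_pos: [0.4259, -0.3373, 0.0055]
orientation: [180.0, 0.0, -90.0]
force: [-0.9, 0.5, 0.8]
opening: 0.0264
gripper_force: 0.0
```

Run:
```python
from h import *
o=get_obs();print(o['tool_pos'],o['orientation'],o['clock'])
a=[]
for n in("top","scene"):
    s=snapshot(n);cv2.imwrite(f"pics/{n}1.png",s["frame"][:,:,::-1])
    a.append(cv2.resize(s["frame"][200:360,440:640] if n=="top" else s["frame"][180:340,40:240],None,fx=2,fy=2)[:,:,::-1])
cv2.imwrite("pics/g1.png",np.hstack(a))
go(.6145,.0751,.006+.1,-90)
```

```text
[ 0.4258672  -0.33726252  0.00552383] [ 1.79994485e+02  2.31207499e-03 -8.99652650e+01] 2.7
shift cm [-41.22 -18.89 -10.05] az 0.0 j6 17.740508079308594
```

View pics/g1.png

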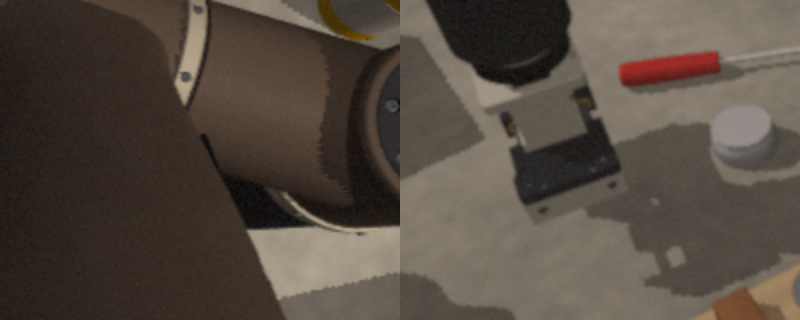

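The crop shows the gripper down over coupling A, which is hidden from both views. The opening is 26.4 mm, so the fingers are just touching. I'll close fully and lift.

>>> play_rows([
  [[0, 0, 0, 0, 0, 0, 0], [0, 0, 0, 0, 0, 0, 0], [0, 0, 0, 0, 0, 0, 0], [0, 0, -1, 0, 0, 0, 0], [0, 0, -3, 0, 0, 0, 0], [0, 0, -6, 0, 0, 0, 0], [0, 0, -9, 0, 0, 0, 0], [0, 0, -11, 0, 0, 0, 0], [0, 0, -11, 0, 0, 0, 0], [0, 0, -11, 0, 0, 0, 0]],
])

```text
clock: 3.63
tool_pos: [0.4266, -0.3375, 0.1175]
orientation: [-179.8, -0.1, -90.0]
force: [-0.4, 0.1, -0.7]
opening: 0.025
gripper_force: 30.0
```

>>> play_rows([
  [[-3, -1.4, 0, 0, 0, 0, 0], [-6, -2.7, 0, 0, 0, 0, 0], [-9, -4.1, 0, 0, 0, 0, 0], [-12, -5.5, 0, 0, 0, 0, 0], [-15, -6.8, 0, 0, 0, 0, 0], [-18, -8.2, 0, 0, 0, 0, 0], [-21, -9.6, 0, 0, 0, 0, 0], [-24, -10.9, 0, 0, 0, 0, 0], [-27, -12.3, 0, 0, 0, 0, 0], [-30, -13.7, 0, 0, 0, 0, 0], [-33, -15, 0, 0, 0, 0, 0], [-36, -16.4, 0, 0, 0, 0, 0], [-38.5, -17.5, 0, 0, 0, 0, 0], [-40.3, -18.4, 0, 0, 0, 0, 0], [-41.3, -18.8, 0, 0, 0, 0, 0], [-41.3, -18.8, 0, 0, 0, 0, 0], [-41.3, -18.8, 3, 0, 0, 0, 0], [-41.3, -18.8, 6, 0, 0, 0, 0], [-41.3, -18.8, 6, 0, 0, 0, 0], [-41.3, -18.8, 6, 0, 0, 0, 0]],
])

```text
clock: 5.3
tool_pos: [0.6119, 0.0742, 0.0543]
orientation: [179.8, -0.1, -90.0]
force: [-0.4, -0.7, -0.0]
opening: 0.0249
gripper_force: 30.0
```

Run:
```python
from h import *
o=get_obs();print(o['tool_pos'],o['orientation'],o['clock'],o['opening'])
s=snapshot("scene");cv2.imwrite("pics/p1.png",cv2.resize(s["frame"][160:320,300:500],None,fx=3,fy=3)[:,:,::-1])
go(.6145,.0751,.0165,-90)
```

```text
[0.61193551 0.07418029 0.05427016] [ 1.79752739e+02 -1.16759282e-01 -9.00183272e+01] 5.3 0.02493191139888655
shift cm [-0.03 -0.1   3.95] az 0.0 j6 -25.06463374686519
```

View pics/p1.png

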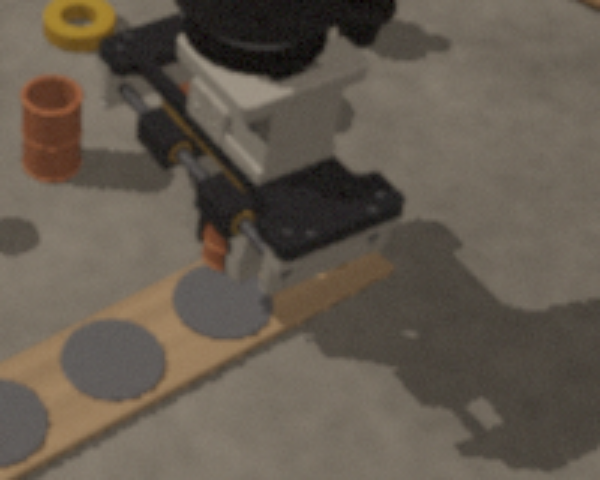

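The crop shows coupling A held over pad 1 (around (225,300) in the crop), with the valve hidden behind the gripper. Next I lower it.

>>> play_rows([
  [[0, -0.1, 0, 0, 0, 0, 0], [0, -0.1, 0, 0, 0, 0, 0], [0, -0.1, 1.5, 0, 0, 0, 0], [0, -0.1, 2.5, 0, 0, 0, 0], [0, -0.1, 3.2, 0, 0, 0, 0], [0, -0.1, 3.6, 0, 0, 0, 0], [0, -0.1, 3.6, 0, 0, 0, 0], [0, -0.1, 3.6, 0, 0, 0, 0], [0, -0.1, 3.6, 0, 0, 0, 0]],
])

```text
clock: 6.1
tool_pos: [0.615, 0.076, 0.02]
orientation: [-180.0, 0.0, -90.0]
force: [-0.0, -0.4, 0.1]
opening: 0.0252
gripper_force: 30.0
```

Run:
```python
from h import *
o=get_obs();print(o['tool_pos'],o['force'])
go(.6145,.0751,.0165,-90)
```

```text
[0.61497011 0.07595437 0.01997094] [-0.03834191 -0.42709231  0.06653902]
shift cm [0.09 0.05 0.35] az 0.0 j6 -25.039771699705987
```

>>> play_rows([
  [[0.1, 0.05, 0.2, 0, 0, 0, 0], [0.1, 0.05, 0.35, 0, 0, 0, 0], [0.1, 0.05, 0.4, 0, 0, 0, 0], [0.1, 0.05, 0.4, 0, 0, 0, 0], [0.1, 0.05, 0.4, 0, 0, 0, 0.35], [0.1, 0.05, 0.4, 0, 0, 0, 0.45], [0.1, 0.05, 0.4, 0, 0, 0, 0.6], [0.1, 0.05, 0.4, 0, 0, 0, 0.6], [0.1, 0.05, 0.4, 0, 0, 0, 0.6], [0.1, 0.05, -1, 0, 0, 0, 0.6], [0.1, 0.05, -4, 0, 0, 0, 0.6], [0.1, 0.05, -8, 0, 0, 0, 0.8], [0.1, 0.05, -11, 0, 0, 0, 1], [3, 3.5, -11, 0, 0, 0, 1], [6, 7, -11, 0, 0, 0, 1], [9, 10.5, -11, 0, 0, 0, 1], [11.5, 13.5, -11, 0, 0, 0, 1], [12.8, 15, -11, 0, 0, 0, 1], [12.8, 15, -11, 0, 0, 0, 1], [12.8, 15, -11, 0, 0, 0, 1]],
])

```text
clock: 7.77
tool_pos: [0.4638, -0.0532, 0.1301]
orientation: [-179.9, 0.0, -90.0]
force: [0.8, -0.1, -0.0]
opening: 0.0875
gripper_force: 0.0
```

```bash
cat >> h.py <<'E'
def cop(n,out=None):
    s=snapshot(n)
    if out is not None: cv2.imwrite(out,s["frame"][:,:,::-1])
    for c in blobs(copper(s)):
        k=cen(c); q=onplane(s,k,.03)[0]
        if not(.35<q[0]<.9 and abs(q[1])<.5): continue
        L=[]
        for dz in(0,.011):
            for t,z,r in(("a",.036,.013),("b",.05,.0165),("c",.064,.02),("d",.078,.024)):
                x,e=rim(s,c,z+dz,r); L.append((t,dz,*(1000*x).round(1).tolist(),round(1000*e,2)))
        for dz in (0,.011): print(n,k.round(),cv2.contourArea(c),sorted([l for l in L if l[1]==dz],key=lambda l:l[-1])[0])
E
python3 - <<'E'
from h import *
cop("scene"); cop("top")
o=get_obs();print(o['tool_pos'])
go(.4655,-.052,.015,-90)
E
```

```text
scene [212. 342.] 607.0 ('b', 0, 652.0, -257.8, np.float64(1.74))
scene [212. 342.] 607.0 ('b', 0.011, 659.9, -258.5, np.float64(1.76))
scene [375. 253.] 271.0 ('a', 0, 607.5, 81.2, np.float64(1.08))
scene [375. 253.] 271.0 ('a', 0.011, 615.8, 74.5, np.float64(0.95))
scene [278. 227.] 413.0 ('b', 0, 466.8, -52.6, np.float64(1.96))
scene [278. 227.] 413.0 ('b', 0.011, 477.9, -57.1, np.float64(1.75))
scene [317. 202.] 599.5 ('d', 0, 464.2, 34.4, np.float64(3.05))
scene [317. 202.] 599.5 ('d', 0.011, 476.0, 28.1, np.float64(3.26))
scene [371. 179.] 827.5 ('d', 0, 443.3, 177.1, np.float64(6.09))
scene [371. 179.] 827.5 ('d', 0.011, 455.4, 168.1, np.float64(5.62))
top [286. 189.] 222.0 ('a', 0, 617.4, 75.1, np.float64(0.45))
top [286. 189.] 222.0 ('a', 0.011, 614.3, 74.4, np.float64(0.44))
top [466. 170.] 419.5 ('c', 0, 640.1, -240.7, np.float64(1.8))
top [466. 170.] 419.5 ('c', 0.011, 636.6, -237.5, np.float64(1.78))
[ 0.46546214 -0.05208444  0.12999648]
shift cm [-1.00e-02 -0.00e+00  1.15e+01] az 0.0 j6 -17.773882822864234
```

Coupling A stands on pad 1 to within 1 mm. Next is B.

>>> play_rows([
  [[0, 0, 3, 0, 0, 0, 1], [0, 0, 6, 0, 0, 0, 1], [0, 0, 8.5, 0, 0, 0, 1], [0, 0, 10.5, 0, 0, 0, 1], [0, 0, 11.5, 0, 0, 0, 1], [0, 0, 11.5, 0, 0, 0, 1], [0, 0, 11.5, 0, 0, 0, 0.6], [0, 0, 11.5, 0, 0, 0, 0.5], [0, 0, 11.5, 0, 0, 0, 0.42], [0, 0, 11.5, 0, 0, 0, 0.35], [0, 0, 11.5, 0, 0, 0, 0], [0, 0, 11.5, 0, 0, 0, 0], [0, 0, 11.5, 0, 0, 0, 0], [0, 0, 11.5, 0, 0, 0, 0], [0, 0, 11.5, 0, 0, 0, 0], [0, 0, 11.5, 0, 0, 0, 0], [0, 0, 11.5, 0, 0, 0, 0], [0, 0, 11.5, 0, 0, 0, 0]],
])

```text
clock: 9.37
tool_pos: [0.4647, -0.0523, 0.0146]
orientation: [180.0, -0.0, -90.0]
force: [-1.2, -0.1, 3.7]
opening: 0.033
gripper_force: 30.0
```

>>> play_rows([
  [[0, 0, -1, 0, 0, 0, 0], [0, 0, -3, 0, 0, 0, 0], [0, 0, -6, 0, 0, 0, 0], [0, 0, -8, 0, 0, 0, 0], [-1, -3, -8, 0, 0, 0, 0], [-1.8, -6, -8, 0, 0, 0, 0], [-2.6, -9, -8, 0, 0, 0, 0], [-3.4, -12, -8, 0, 0, 0, 0], [-4, -14.5, -8, 0, 0, 0, 0], [-4.3, -15.8, -8, 0, 0, 0, 0], [-4.3, -15.8, -8, 0, 0, 0, 0], [-4.3, -15.8, -7, 0, 0, 0, 0], [-4.3, -15.8, -5, 0, 0, 0, 0], [-4.3, -15.8, -3, 0, 0, 0, 0], [-4.3, -15.8, -1.8, 0, 0, 0, 0], [-4.3, -15.8, -1.4, 0, 0, 0, 0], [-4.3, -15.8, -1.4, 0, 0, 0, 0], [-4.3, -15.8, -1.4, 0, 0, 0, 0], [-4.3, -15.8, -1.4, 0, 0, 0, 0]],
])

```text
clock: 10.95
tool_pos: [0.6234, -0.009, 0.0296]
orientation: [-179.9, 0.0, -90.0]
force: [0.4, 0.5, -0.4]
opening: 0.0331
gripper_force: 30.0
```

Run:
```python
from h import *
o=get_obs();print(o['tool_pos'],o['force'])
go(.623,-.0094,.0256,-90)
```

```text
[ 0.62338168 -0.00902918  0.02961117] [ 0.35174312  0.54977458 -0.38935351]
shift cm [0.04 0.04 0.4 ] az 0.0 j6 -17.061718446535302
```

>>> play_rows([
  [[0, 0, 0.2, 0, 0, 0, 0], [0, 0, 0.4, 0, 0, 0, 0], [0, 0, 0.45, 0, 0, 0, 0], [0, 0, 0.45, 0, 0, 0, 0], [0, 0, 0.45, 0, 0, 0, 0.42], [0, 0, 0.45, 0, 0, 0, 0.55], [0, 0, 0.45, 0, 0, 0, 0.7], [0, 0, 0.45, 0, 0, 0, 0.7], [0, 0, 0.45, 0, 0, 0, 0.7], [0, 0, -1, 0, 0, 0, 0.7], [0, 0, -4, 0, 0, 0, 0.7], [0, 0, -8, 0, 0, 0, 0.8], [0, 0, -11, 0, 0, 0, 1], [-1, 3.5, -11, 0, 0, 0, 1], [-2, 7, -11, 0, 0, 0, 1], [-3.2, 10.5, -11, 0, 0, 0, 1], [-4.2, 14, -11, 0, 0, 0, 1], [-5, 16.7, -11, 0, 0, 0, 1], [-5.4, 17.9, -11, 0, 0, 0, 1], [-5.4, 17.9, -11, 0, 0, 0, 1]],
])

```text
clock: 12.62
tool_pos: [0.4415, 0.045, 0.139]
orientation: [-180.0, 0.0, -89.9]
force: [0.2, 0.6, -0.1]
opening: 0.0877
gripper_force: 0.0
```

Run:
```python
from h import *
cop("scene"); cop("top")
o=get_obs();print(o['tool_pos'])
go(.4445,.045,.030,-90)
```

```text
scene [212. 341.] 588.5 ('b', 0, 652.5, -257.4, np.float64(2.05))
scene [212. 341.] 588.5 ('b', 0.011, 660.3, -258.1, np.float64(2.08))
scene [338. 270.] 515.5 ('b', 0, 616.7, -3.4, np.float64(1.6))
scene [338. 270.] 515.5 ('b', 0.011, 625.1, -8.8, np.float64(1.4))
scene [374. 253.] 280.0 ('a', 0, 607.4, 80.3, np.float64(1.34))
scene [374. 253.] 280.0 ('a', 0.011, 615.7, 73.6, np.float64(1.16))
scene [317. 202.] 598.5 ('d', 0, 464.2, 34.4, np.float64(3.06))
scene [317. 202.] 598.5 ('c', 0.011, 457.6, 37.9, np.float64(3.27))
scene [371. 179.] 824.0 ('d', 0, 443.2, 177.2, np.float64(6.15))
scene [371. 179.] 824.0 ('d', 0.011, 455.4, 168.2, np.float64(5.67))
top [334. 180.] 215.0 ('d', 0, 609.7, -7.2, np.float64(1.84))
top [334. 180.] 215.0 ('d', 0.011, 606.5, -6.9, np.float64(1.86))
top [466. 171.] 435.0 ('c', 0, 639.5, -241.1, np.float64(2.84))
top [466. 171.] 435.0 ('c', 0.011, 636.1, -237.8, np.float64(2.82))
[0.44429491 0.0452045  0.13916296]
shift cm [ 0.02 -0.02 10.92] az 0.1 j6 -31.153964099533553
```

B is good. Next is C.

>>> play_rows([
  [[0, 0, 3, 0, 0, 0, 1], [0, 0, 6, 0, 0, 0, 1], [0, 0, 8.5, 0, 0, 0, 1], [0, 0, 10, 0, 0, 0, 1], [0, 0, 10.9, 0, 0, 0, 1], [0, 0, 10.9, 0, 0, 0, 1], [0, 0, 10.9, 0, 0, 0, 0.65], [0, 0, 10.9, 0, 0, 0, 0.55], [0, 0, 10.9, 0, 0, 0, 0.5], [0, 0, 10.9, 0, 0, 0, 0.42], [0, 0, 10.9, 0, 0, 0, 0], [0, 0, 10.9, 0, 0, 0, 0], [0, 0, 10.9, 0, 0, 0, 0], [0, 0, 10.9, 0, 0, 0, 0], [0, 0, 10.9, 0, 0, 0, 0], [0, 0, 10.9, 0, 0, 0, 0], [0, 0, 10.9, 0, 0, 0, 0]],
])

```text
clock: 14.13
tool_pos: [0.4437, 0.0448, 0.0297]
orientation: [-180.0, 0.0, -90.0]
force: [-1.4, -0.0, 4.4]
opening: 0.0393
gripper_force: 30.0
```

>>> play_rows([
  [[0, 0, -1, 0, 0, 0, 0], [0, 0, -3, 0, 0, 0, 0], [0, 0, -6, 0, 0, 0, 0], [0, 0, -9, 0, 0, 0, 0], [2.2, -3, -9, 0, 0, 0, 0], [4.5, -6, -9, 0, 0, 0, 0], [6.7, -9, -9, 0, 0, 0, 0], [8.9, -12, -9, 0, 0, 0, 0], [11.1, -15, -9, 0, 0, 0, 0], [13, -17.5, -9, 0, 0, 0, 0], [13.9, -18.8, -9, 0, 0, 0, 0], [13.9, -18.8, -9, 0, 0, 0, 0], [13.9, -18.8, -7, 0, 0, 0, 0], [13.9, -18.8, -4.5, 0, 0, 0, 0], [13.9, -18.8, -2.5, 0, 0, 0, 0], [13.9, -18.8, -1.4, 0, 0, 0, 0], [13.9, -18.8, -1.4, 0, 0, 0, 0], [13.9, -18.8, -1.4, 0, 0, 0, 0], [13.9, -18.8, -1.4, 0, 0, 0, 0]],
])

```text
clock: 15.72
tool_pos: [0.632, -0.0939, 0.0441]
orientation: [-180.0, 0.0, -89.9]
force: [-0.1, -0.6, -0.9]
opening: 0.0391
gripper_force: 30.0
```

Run:
```python
from h import *
o=get_obs();print(o['tool_pos'],o['force'])
go(.6313,-.094,.0407,-90)
```

```text
[ 0.63201868 -0.09387613  0.04408833] [-0.05433958 -0.63918313 -0.94728402]
shift cm [0.01 0.07 0.34] az 0.1 j6 -8.967816422414554
```

>>> play_rows([
  [[0, 0.05, 0.2, 0, 0, 0, 0], [0, 0.05, 0.35, 0, 0, 0, 0], [0, 0.05, 0.38, 0, 0, 0, 0], [0, 0.05, 0.38, 0, 0, 0, 0.5], [0, 0.05, 0.38, 0, 0, 0, 0.6], [0, 0.05, 0.38, 0, 0, 0, 0.8], [0, 0.05, 0.38, 0, 0, 0, 0.8], [0, 0.05, 0.38, 0, 0, 0, 0.8], [0, 0.05, -1, 0, 0, 0, 0.8], [0, 0.05, -4, 0, 0, 0, 0.8], [0, 0.05, -8, 0, 0, 0, 1], [0, 0.05, -11.5, 0, 0, 0, 1], [-3, 2.1, -11.5, 0, 0, 0, 1], [-6, 4.2, -11.5, 0, 0, 0, 1], [-9, 6.3, -11.5, 0, 0, 0, 1], [-12, 8.4, -11.5, 0, 0, 0, 1], [-15, 10.5, -11.5, 0, 0, 0, 1], [-18, 12.6, -11.5, 0, 0, 0, 1], [-21, 14.7, -11.5, 0, 0, 0, 1], [-24, 16.8, -11.5, 0, 0, 0, 1]],
])

```text
clock: 17.38
tool_pos: [0.4625, 0.1469, 0.1589]
orientation: [-180.0, 0.0, -90.0]
force: [-0.0, 0.8, 0.5]
opening: 0.0872
gripper_force: 0.0
```

>>> play_rows([
  [[-3.3, 2.3, 0, 0, 0, 0, 1], [-3.3, 2.3, 0, 0, 0, 0, 1], [-3.3, 2.3, 0, 0, 0, 0, 1], [-3.3, 2.3, 0, 0, 0, 0, 1]],
])

```text
clock: 17.72
tool_pos: [0.4405, 0.179, 0.1588]
orientation: [-180.0, 0.0, -89.9]
force: [0.3, -0.3, -0.0]
opening: 0.0877
gripper_force: 0.0
```

Run:
```python
from h import *
cop("scene"); cop("top")
o=get_obs();print(o['tool_pos'])
go(.441,.179,.042,-90)
```

```text
scene [212. 341.] 582.5 ('b', 0, 652.4, -257.1, np.float64(1.98))
scene [212. 341.] 582.5 ('b', 0.011, 660.2, -257.8, np.float64(2.01))
scene [297. 288.] 855.5 ('c', 0, 624.4, -89.7, np.float64(1.96))
scene [297. 288.] 855.5 ('c', 0.011, 633.0, -93.6, np.float64(1.69))
scene [338. 270.] 511.5 ('b', 0, 616.7, -3.6, np.float64(1.49))
scene [338. 270.] 511.5 ('b', 0.011, 625.2, -8.9, np.float64(1.3))
scene [374. 253.] 278.0 ('a', 0, 607.4, 80.5, np.float64(1.32))
scene [374. 253.] 278.0 ('a', 0.011, 615.8, 73.9, np.float64(1.15))
scene [371. 179.] 829.0 ('d', 0, 443.2, 177.1, np.float64(6.05))
scene [371. 179.] 829.0 ('d', 0.011, 455.3, 168.1, np.float64(5.58))
top [236. 288.] 235.0 ('c', 0, 441.0, 178.8, np.float64(2.89))
top [236. 288.] 235.0 ('c', 0.011, 440.1, 177.2, np.float64(2.85))
top [286. 189.] 226.0 ('a', 0, 617.4, 75.1, np.float64(0.54))
top [286. 189.] 226.0 ('a', 0.011, 614.4, 74.4, np.float64(0.5))
top [332. 182.] 385.5 ('b', 0, 626.9, -9.0, np.float64(0.7))
top [332. 182.] 385.5 ('b', 0.011, 623.7, -8.7, np.float64(0.63))
top [380. 176.] 609.0 ('c', 0, 634.8, -95.2, np.float64(0.71))
top [380. 176.] 609.0 ('c', 0.011, 631.4, -93.7, np.float64(0.62))
top [466. 171.] 439.0 ('c', 0, 640.0, -240.3, np.float64(2.44))
top [466. 171.] 439.0 ('c', 0.011, 636.5, -237.0, np.float64(2.43))
[0.44095329 0.17802109 0.15852515]
shift cm [-0.1  -0.   11.65] az -0.0 j6 -45.80366568434018
```

>>> play_rows([
  [[0, 0, 3, 0, 0, 0, 1], [0, 0, 6, 0, 0, 0, 1], [0, 0, 8.5, 0, 0, 0, 1], [0, 0, 10.5, 0, 0, 0, 1], [0, 0, 11.6, 0, 0, 0, 1], [0, 0, 11.6, 0, 0, 0, 1], [0, 0, 11.6, 0, 0, 0, 0.7], [0, 0, 11.6, 0, 0, 0, 0.6], [0, 0, 11.6, 0, 0, 0, 0.55], [0, 0, 11.6, 0, 0, 0, 0.5], [0, 0, 11.6, 0, 0, 0, 0], [0, 0, 11.6, 0, 0, 0, 0], [0, 0, 11.6, 0, 0, 0, 0], [0, 0, 11.6, 0, 0, 0, 0], [0, 0, 11.6, 0, 0, 0, 0], [0, 0, 11.6, 0, 0, 0, 0]],
])

```text
clock: 19.15
tool_pos: [0.4407, 0.1789, 0.0429]
orientation: [-180.0, 0.0, -89.9]
force: [-1.7, -0.6, 5.5]
opening: 0.0479
gripper_force: 30.0
```

>>> play_rows([
  [[0, 0, -1, 0, 0, 0, 0], [0, 0, -4, 0, 0, 0, 0], [0, 0, -8, 0, 0, 0, 0], [0, 0, -12, 0, 0, 0, 0], [3, -1.7, -12, 0, 0, 0, 0], [6, -3.3, -12, 0, 0, 0, 0], [9, -5, -12, 0, 0, 0, 0], [12, -6.7, -12, 0, 0, 0, 0], [15, -8.4, -12, 0, 0, 0, 0], [18, -10, -12, 0, 0, 0, 0], [21, -11.7, -12, 0, 0, 0, 0], [24, -13.4, -12, 0, 0, 0, 0], [27, -15, -12, 0, 0, 0, 0], [30, -16.7, -12, 0, 0, 0, 0], [33, -18.4, -12, 0, 0, 0, 0], [35, -19.5, -12, 0, 0, 0, 0], [35.8, -19.9, -12, 0, 0, 0, 0], [35.8, -19.9, -12, 0, 0, 0, 0], [35.8, -19.9, -10, 0, 0, 0, 0], [35.8, -19.9, -7.5, 0, 0, 0, 0]],
])

```text
clock: 20.82
tool_pos: [0.6408, -0.1787, 0.1189]
orientation: [-179.8, 0.0, -90.0]
force: [0.7, 0.4, -2.8]
opening: 0.0475
gripper_force: 30.0
```

>>> play_rows([
  [[0, 0, 2.5, 0, 0, 0, 0], [0, 0, 4.5, 0, 0, 0, 0], [0, 0, 5.8, 0, 0, 0, 0], [0, 0, 6, 0, 0, 0, 0], [0, 0, 6, 0, 0, 0, 0], [0, 0, 6, 0, 0, 0, 0]],
])

```text
clock: 21.32
tool_pos: [0.6401, -0.1786, 0.0584]
orientation: [-180.0, -0.0, -89.9]
force: [0.1, -0.1, -2.0]
opening: 0.0482
gripper_force: 30.0
```

Run:
```python
from h import *
o=get_obs();print(o['tool_pos'],o['force'])
go(.6397,-.1785,.0539,-90)
```

```text
[ 0.64012908 -0.17857886  0.05837016] [ 0.06905636 -0.08226446 -2.00657401]
shift cm [-0.01  0.04  0.45] az 0.1 j6 -1.1166125812164676
```

>>> play_rows([
  [[0, 0, 0.2, 0, 0, 0, 0], [0, 0, 0.4, 0, 0, 0, 0], [0, 0, 0.45, 0, 0, 0, 0], [0, 0, 0.45, 0, 0, 0, 0.6], [0, 0, 0.45, 0, 0, 0, 0.7], [0, 0, 0.45, 0, 0, 0, 0.85], [0, 0, 0.45, 0, 0, 0, 0.95], [0, 0, 0.45, 0, 0, 0, 0.95], [0, 0, 0.45, 0, 0, 0, 0.95], [0, 0, -1, 0, 0, 0, 0.95], [0, 0, -4, 0, 0, 0, 0.95], [0, 0, -8, 0, 0, 0, 1], [0, 0, -11, 0, 0, 0, 1], [-3, 1.3, -11, 0, 0, 0, 1], [-6, 2.6, -11, 0, 0, 0, 1], [-9, 3.9, -11, 0, 0, 0, 1], [-12, 5.2, -11, 0, 0, 0, 1], [-15, 6.4, -11, 0, 0, 0, 1], [-18, 7.7, -11, 0, 0, 0, 1], [-21, 9, -11, 0, 0, 0, 1]],
])

```text
clock: 22.98
tool_pos: [0.5489, 0.032, 0.1677]
orientation: [-180.0, 0.0, -90.0]
force: [1.1, 1.1, 0.4]
opening: 0.0872
gripper_force: 0.0
```

>>> play_rows([
  [[-3, 1.3, 0, 0, 0, 0, 1], [-6, 2.6, 0, 0, 0, 0, 1], [-9, 3.9, 0, 0, 0, 0, 1], [-12, 5.2, 0, 0, 0, 0, 1], [-15, 6.4, 0, 0, 0, 0, 1], [-18, 7.7, 0, 0, 0, 0, 1], [-21, 9, 0, 0, 0, 0, 1], [-24, 10.3, 0, 0, 0, 0, 1], [-27, 11.6, 0, 0, 0, 0, 1], [-28.7, 12.3, 0, 0, 0, 0, 1], [-28.7, 12.3, 0, 0, 0, 0, 1], [-28.7, 12.3, 0, 0, 0, 0, 1]],
])

```text
clock: 23.98
tool_pos: [0.426, 0.3186, 0.1675]
orientation: [180.0, -0.0, -89.8]
force: [-0.7, -0.6, -0.1]
opening: 0.0878
gripper_force: 0.0
```

Run:
```python
from h import *
cop("scene","pics/s2.png"); cop("top","pics/t2.png")
o=get_obs();print(o['tool_pos'])
go(.4267,.3182,.036,-90)
s=snapshot("scene");c=[c for c in blobs(hsv(s)[...,2]<40,60) if abs(cen(c)-[420,162]).max()<12]
for q in c: print(cen(q),cv2.boundingRect(q))
cv2.imwrite("pics/b.png",cv2.resize(s["frame"][130:200,380:470],None,fx=6,fy=6)[:,:,::-1])
```

```text
scene [212. 341.] 595.0 ('b', 0, 652.2, -257.4, np.float64(2.11))
scene [212. 341.] 595.0 ('b', 0.011, 660.1, -258.1, np.float64(2.07))
scene [252. 308.] 1386.5 ('d', 0, 633.0, -176.1, np.float64(1.92))
scene [252. 308.] 1386.5 ('d', 0.011, 641.8, -178.4, np.float64(1.58))
scene [297. 288.] 863.5 ('c', 0, 624.7, -89.5, np.float64(1.97))
scene [297. 288.] 863.5 ('c', 0.011, 633.3, -93.5, np.float64(1.69))
scene [338. 270.] 517.0 ('b', 0, 616.4, -3.2, np.float64(1.46))
scene [338. 270.] 517.0 ('b', 0.011, 624.8, -8.6, np.float64(1.25))
scene [374. 253.] 275.5 ('a', 0, 607.4, 80.5, np.float64(1.32))
scene [374. 253.] 275.5 ('a', 0.011, 615.8, 73.9, np.float64(1.15))
top [286. 189.] 226.0 ('a', 0, 617.4, 75.1, np.float64(0.54))
top [286. 189.] 226.0 ('a', 0.011, 614.4, 74.4, np.float64(0.5))
top [332. 182.] 385.5 ('b', 0, 626.9, -9.0, np.float64(0.7))
top [332. 182.] 385.5 ('b', 0.011, 623.7, -8.7, np.float64(0.63))
top [380. 176.] 615.0 ('c', 0, 635.1, -95.4, np.float64(0.76))
top [380. 176.] 615.0 ('c', 0.011, 631.7, -93.9, np.float64(0.67))
top [466. 171.] 400.0 ('c', 0, 640.0, -240.6, np.float64(2.92))
top [466. 171.] 400.0 ('c', 0.011, 636.5, -237.3, np.float64(2.88))
top [428. 170.] 958.0 ('d', 0, 643.9, -181.9, np.float64(0.78))
top [428. 170.] 958.0 ('d', 0.011, 640.3, -179.2, np.float64(0.69))
[0.4264389  0.31727666 0.1674932 ]
shift cm [-0.09 -0.03 13.15] az 0.0 j6 -57.76109372249859
[420.38194444 162.31036325] (411, 150, 21, 25)
```

View pics/s2.png

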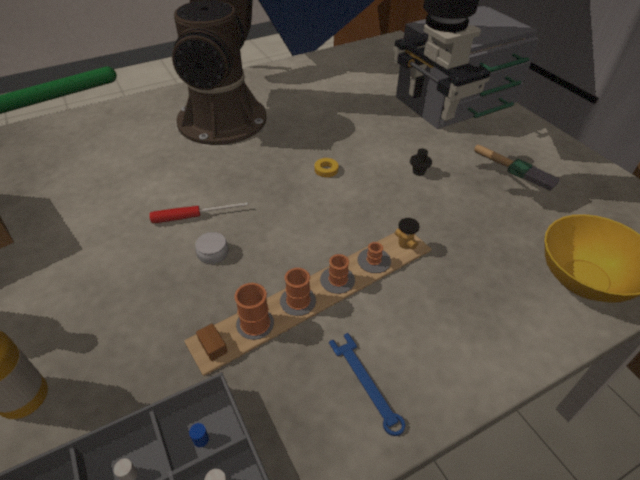

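The scene view shows the four couplings upright in order along the strip, from A (375,253) to D (252,308). The bung is at (421,162). I'll centre the bung by squeezing it along y first, then turn and regrip.

>>> play_rows([
  [[-0.1, 0, 8, 0, 0, -90, 1], [-0.1, 0, 8, 0, 0, -90, 1], [-0.1, 0, 8, 0, 0, -90, 1], [-0.1, 0, 8, 0, 0, -90, 1], [-0.1, 0, 8, 0, 0, -90, 1], [-0.1, 0, 8, 0, 0, -90, 1], [-0.1, 0, 8, 0, 0, -90, 1], [-0.1, 0, 8, 0, 0, -90, 1], [-0.1, 0, 8, 0, 0, -90, 1], [-0.1, 0, 8, 0, 0, -90, 1], [-0.1, 0, 8, 0, 0, -90, 1], [-0.1, 0, 8, 0, 0, -90, 1], [-0.1, 0, 8, 0, 0, -90, 1], [-0.1, 0, 8, 0, 0, -90, 1], [-0.1, 0, 8, 0, 0, -90, 1], [-0.1, 0, 8, 0, 0, -90, 1]],
])

```text
clock: 25.47
tool_pos: [0.4268, 0.3182, 0.0877]
orientation: [-180.0, -0.0, -0.2]
force: [0.8, 0.5, 0.0]
opening: 0.0878
gripper_force: 0.0
```

Run:
```python
from h import *
o=get_obs();print(o['tool_pos'],o['orientation'])
go(.4267,.3182,.037,0)
s=snapshot("scene"); print(onplane(s,[[421.5,152.5]],.059))
```

```text
[0.42680226 0.31821387 0.08765613] [-1.79992961e+02 -5.03416625e-03 -1.70321371e-01]
shift cm [-0.01  0.    5.07] az -0.2 j6 32.00437706744224
[[0.4322018  0.31389972]]
```

>>> play_rows([
  [[0, 0, 2, 0, 0, 0, 1], [0, 0, 4, 0, 0, 0, 1], [0, 0, 5, 0, 0, 0, 1], [0, 0, 5, 0, 0, 0, 0.7], [0, 0, 5, 0, 0, 0, 0.5], [0, 0, 5, 0, 0, 0, 0.4], [0, 0, 5, 0, 0, 0, 0.35], [0, 0, 5, 0, 0, 0, 0.3], [0, 0, 5, 0, 0, 0, 0.28], [0, 0, 5, 0, 0, 0, 0.25], [0, 0, 5, 0, 0, 0, 0.2], [0, 0, 5, 0, 0, 0, 0.2], [0, 0, 5, 0, 0, 0, 0.2], [0, 0, 5, 0, 0, 0, 0.2], [0, 0, 5, 0, 0, 0, 0.2]],
])

```text
clock: 26.77
tool_pos: [0.4265, 0.3187, 0.0375]
orientation: [180.0, 0.0, 0.0]
force: [-0.2, 0.4, -0.0]
opening: 0.0232
gripper_force: 29.8
```

>>> play_rows([
  [[0, 0, 0, 0, 0, 0, 0.4], [0, 0, 0, 0, 0, 0, 0.6], [0, 0, 0, 0, 0, 0, 1], [0, 0, 0, 0, 0, 0, 1], [0, 0, -2, 0, 0, 0, 1], [0, 0, -4, 0, 0, 0, 1], [0, 0, -4, 0, 0, 90, 1], [0, 0, -4, 0, 0, 90, 1], [0, 0, -4, 0, 0, 90, 1], [0, 0, -4, 0, 0, 90, 1], [0, 0, -4, 0, 0, 90, 1], [0, 0, -4, 0, 0, 90, 1], [0, 0, -4, 0, 0, 90, 1], [0, 0, -4, 0, 0, 90, 1], [0, 0, -4, 0, 0, 90, 1], [0, 0, -4, 0, 0, 90, 1], [0, 0, -4, 0, 0, 90, 1], [0, 0, -4, 0, 0, 90, 1], [0, 0, -4, 0, 0, 90, 1], [0, 0, -4, 0, 0, 90, 1]],
])

```text
clock: 28.43
tool_pos: [0.4264, 0.3187, 0.0775]
orientation: [180.0, -0.0, -90.1]
force: [0.1, 0.8, 0.2]
opening: 0.0877
gripper_force: 0.0
```

>>> play_rows([
  [[0, 0, 0, 0, 0, 0, 1], [0, 0, 0, 0, 0, 0, 1]],
])

```text
clock: 28.6
tool_pos: [0.4265, 0.3187, 0.0776]
orientation: [-180.0, -0.0, -89.8]
force: [0.1, 0.4, 0.3]
opening: 0.0879
gripper_force: 0.0
```

>>> play_rows([
  [[0, 0, 2, 0, 0, 0, 1], [0, 0, 4.1, 0, 0, 0, 1], [0, 0, 4.1, 0, 0, 0, 0.7], [0, 0, 4.1, 0, 0, 0, 0.5], [0, 0, 4.1, 0, 0, 0, 0.4], [0, 0, 4.1, 0, 0, 0, 0.35], [0, 0, 4.1, 0, 0, 0, 0.3], [0, 0, 4.1, 0, 0, 0, 0.28], [0, 0, 4.1, 0, 0, 0, 0.2], [0, 0, 4.1, 0, 0, 0, 0], [0, 0, 4.1, 0, 0, 0, 0], [0, 0, 4.1, 0, 0, 0, 0], [0, 0, 4.1, 0, 0, 0, 0], [0, 0, 4.1, 0, 0, 0, 0], [0, 0, 4.1, 0, 0, 0, 0], [0, 0, 4.1, 0, 0, 0, 0]],
])

```text
clock: 29.93
tool_pos: [0.4265, 0.3187, 0.0366]
orientation: [180.0, -0.0, -90.0]
force: [0.2, -0.6, 0.8]
opening: 0.0231
gripper_force: 30.0
```

Run:
```python
from h import *
o=get_obs();print(o['tool_pos'],o['orientation'],o['opening'])
go(.6401,-.1787,.036+.089+.04,-90)
```

```text
[0.42647199 0.31872824 0.03656348] [ 1.79997656e+02 -9.04309741e-04 -8.99625551e+01] 0.023097176034665795
shift cm [ 49.76 -21.33 -12.84] az 0.0 j6 -57.84787350313711
```

>>> play_rows([
  [[0, 0, -2, 0, 0, 0, 0], [0, 0, -5, 0, 0, 0, 0], [0, 0, -8.5, 0, 0, 0, 0], [0, 0, -12, 0, 0, 0, 0], [0, 0, -12.8, 0, 0, 0, 0], [3, -1.3, -12.8, 0, 0, 0, 0], [6, -2.6, -12.8, 0, 0, 0, 0], [9, -3.9, -12.8, 0, 0, 0, 0], [12, -5.1, -12.8, 0, 0, 0, 0], [15, -6.4, -12.8, 0, 0, 0, 0], [18, -7.7, -12.8, 0, 0, 0, 0], [21, -9, -12.8, 0, 0, 0, 0], [24, -10.3, -12.8, 0, 0, 0, 0], [27, -11.6, -12.8, 0, 0, 0, 0], [30, -12.9, -12.8, 0, 0, 0, 0], [33, -14.1, -12.8, 0, 0, 0, 0], [36, -15.4, -12.8, 0, 0, 0, 0], [39, -16.7, -12.8, 0, 0, 0, 0], [42, -18, -12.8, 0, 0, 0, 0], [45, -19.3, -12.8, 0, 0, 0, 0]],
])

```text
clock: 31.6
tool_pos: [0.62, -0.1328, 0.1642]
orientation: [180.0, 0.0, -90.0]
force: [0.2, 0.4, -0.3]
opening: 0.0231
gripper_force: 30.0
```

>>> play_rows([
  [[2.5, -1, 0, 0, 0, 0, 0], [4.3, -1.8, 0, 0, 0, 0, 0], [4.8, -2, 0, 0, 0, 0, 0], [4.8, -2, 0, 0, 0, 0, 0], [4.8, -2, 0, 0, 0, 0, 0], [4.8, -2, 0, 0, 0, 0, 0], [4.8, -2, 0, 0, 0, 0, 0]],
])

```text
clock: 32.18
tool_pos: [0.6396, -0.178, 0.1648]
orientation: [-180.0, 0.0, -89.9]
force: [0.3, 0.8, 0.6]
opening: 0.023
gripper_force: 30.0
```

Run:
```python
from h import *
o=get_obs();print(o['tool_pos'],o['orientation'],o['opening'],o["clock"])
go(.6401,-.1787,.0976,-90)
s=snapshot("scene");cv2.imwrite("pics/b2.png",cv2.resize(s["frame"][190:350,170:370],None,fx=3,fy=3)[:,:,::-1])
```

```text
[ 0.63959225 -0.17803989  0.16480855] [-1.79987582e+02  8.67557940e-03 -8.98972103e+01] 0.02298369847483274 32.1833
shift cm [ 0.07 -0.05  6.72] az 0.1 j6 -1.12427127635064
```

View pics/b2.png

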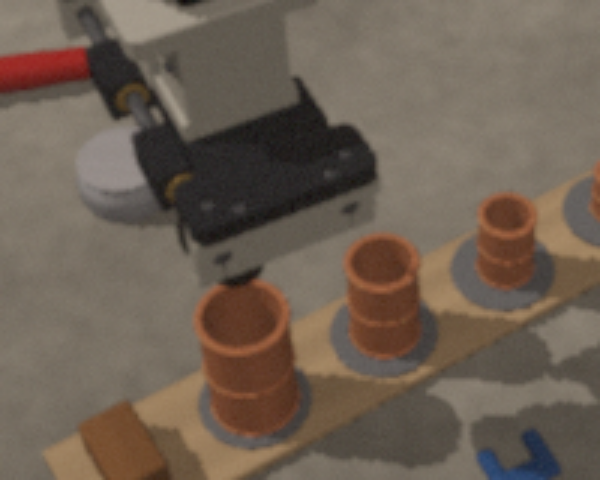

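The crop shows the bung's foot at (240,275), just above and behind D's mouth at (245,310), as expected at that height. I'll lower it slowly.

>>> play_rows([
  [[0.1, -0.05, 1.5, 0, 0, 0, 0], [0.1, -0.05, 2.8, 0, 0, 0, 0], [0.1, -0.05, 3.5, 0, 0, 0, 0], [0.1, -0.05, 4, 0, 0, 0, 0], [0.1, -0.05, 4.5, 0, 0, 0, 0], [0.1, -0.05, 4.9, 0, 0, 0, 0], [0.1, -0.05, 5.2, 0, 0, 0, 0], [0.1, -0.05, 5.2, 0, 0, 0, 0], [0.1, -0.05, 5.2, 0, 0, 0, 0]],
])

```text
clock: 32.98
tool_pos: [0.6404, -0.1802, 0.1127]
orientation: [-180.0, -0.0, -90.0]
force: [0.2, 0.6, 0.2]
opening: 0.0235
gripper_force: 30.0
```

>>> play_rows([
  [[0, 0, 0.3, 0, 0, 0, 0], [0, 0, 0.6, 0, 0, 0, 0], [0, 0, 0.9, 0, 0, 0, 0], [0, 0, 1.2, 0, 0, 0, 0], [0, 0, 1.3, 0, 0, 0, 0], [0, 0, 1.3, 0, 0, 0, 0], [0, 0, 1.3, 0, 0, 0, 0]],
])

```text
clock: 33.57
tool_pos: [0.6403, -0.1802, 0.0995]
orientation: [180.0, -0.0, -90.0]
force: [-0.5, 0.4, -0.5]
opening: 0.0232
gripper_force: 30.0
```

>>> play_rows([
  [[-0.1, 0, 0.1, 0, 0, 0, 0], [-0.1, 0, 0.15, 0, 0, 0, 0], [-0.1, 0, 0.2, 0, 0, 0, 0], [-0.1, 0, 0.22, 0, 0, 0, 0], [-0.1, 0, 0.25, 0, 0, 0, 0], [-0.1, 0, 0.25, 0, 0, 0, 0]],
])

```text
clock: 34.07
tool_pos: [0.6404, -0.1792, 0.0976]
orientation: [-180.0, -0.0, -90.0]
force: [-1.5, 0.6, 4.3]
opening: 0.0235
gripper_force: 30.0
```

>>> play_rows([
  [[0, 0, 0.05, 0, 0, 0, 0], [0, 0, 0.1, 0, 0, 0, 0], [0, 0, 0.1, 0, 0, 0, 0]],
])

```text
clock: 34.32
tool_pos: [0.6406, -0.1793, 0.0975]
orientation: [-179.9, -0.0, -89.9]
force: [-3.5, 1.6, 9.6]
opening: 0.0233
gripper_force: 30.0
```

It is home: the TCP stopped at the expected height and the force is rising. I'll back off the load, release and retreat.

>>> play_rows([
  [[0, 0, -0.1, 0, 0, 0, 0], [0, 0, -0.1, 0, 0, 0, 0], [0, 0, -0.1, 0, 0, 0, 0.32], [0, 0, -0.1, 0, 0, 0, 0.45], [0, 0, -0.1, 0, 0, 0, 0.7], [0, 0, -0.1, 0, 0, 0, 0.9], [0, 0, -0.1, 0, 0, 0, 0.9], [0, 0, -0.1, 0, 0, 0, 0.9], [0, 0, -1.5, 0, 0, 0, 0.9], [0, 0, -4, 0, 0, 0, 0.9], [0, 0, -8, 0, 0, 0, 1], [0, 0, -11, 0, 0, 0, 1], [0, 3, -11, 0, 0, 0, 1], [0, 6, -11, 0, 0, 0, 1], [0, 9, -11, 0, 0, 0, 1], [0, 12, -11, 0, 0, 0, 1], [0, 15, -11, 0, 0, 0, 1], [0, 18, -11, 0, 0, 0, 1], [0, 18, -11, 0, 0, 0, 1], [0, 18, -11, 0, 0, 0, 1]],
])

```text
clock: 35.98
tool_pos: [0.4593, -0.1794, 0.2069]
orientation: [-179.9, 0.0, -90.0]
force: [1.7, -0.5, 1.2]
opening: 0.0878
gripper_force: 0.0
```

Run:
```python
from h import *
cop("scene","pics/s3.png"); cop("top","pics/t3.png")
a=cv2.imread("pics/s3.png")[200:360,180:440]; b=cv2.imread("pics/t3.png")[120:240,220:500]
a=cv2.resize(a,(780,480)); cv2.imwrite("pics/f.png",a)
s=snapshot("scene")
h=hsv(s)
for n in("scene","top"):
    s=snapshot(n);h=hsv(s)
    for c in blobs(h[...,2]<45,60):
        p=onplane(s,cen(c),.122)[0]
        if np.linalg.norm(p-[.64,-.179])<.05: print(n,cen(c),cv2.boundingRect(c),rim(s,c,.094,.025),rim(s,c,.12,.012))
    for z,c in ((.011,None),):
        pass
```

```text
scene [212. 342.] 596.0 ('b', 0, 652.2, -257.3, np.float64(1.85))
scene [212. 342.] 596.0 ('b', 0.011, 660.0, -258.0, np.float64(1.9))
scene [254. 319.] 775.0 ('d', 0, 670.4, -186.5, np.float64(5.78))
scene [254. 319.] 775.0 ('d', 0.011, 678.7, -188.8, np.float64(5.62))
scene [297. 288.] 860.5 ('c', 0, 624.6, -89.7, np.float64(1.87))
scene [297. 288.] 860.5 ('c', 0.011, 633.2, -93.7, np.float64(1.6))
scene [339. 270.] 511.0 ('b', 0, 616.3, -2.9, np.float64(1.74))
scene [339. 270.] 511.0 ('b', 0.011, 624.7, -8.3, np.float64(1.53))
scene [374. 253.] 273.0 ('a', 0, 607.1, 80.5, np.float64(1.37))
scene [374. 253.] 273.0 ('a', 0.011, 615.5, 73.8, np.float64(1.22))
scene [249.94908512 293.32776452] (235, 278, 31, 30) (array([ 0.64169863, -0.17818939]), np.float64(0.002971680274364556)) (array([ 0.64647089, -0.17993208]), np.float64(0.005808132500921486))
```

View pics/f.png

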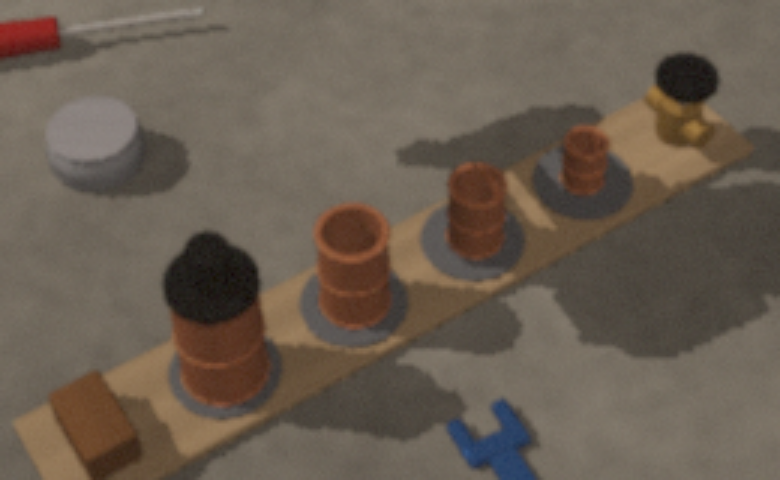

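The crop shows A, B, C and D standing in order from the valve at (687,80). The bung sits flush on D at (212,280), and the gripper is clear of everything.

>>> play_rows([
  [[0, 0, 0, 0, 0, 0, 1], [0, 0, 0, 0, 0, 0, 1], [0, 0, 0, 0, 0, 0, 1], [0, 0, 0, 0, 0, 0, 1], [0, 0, 0, 0, 0, 0, 1], [0, 0, 0, 0, 0, 0, 1]],
])

```text
clock: 36.73
tool_pos: [0.4603, -0.1793, 0.206]
orientation: [180.0, -0.0, -90.0]
force: [0.0, -0.1, -0.8]
opening: 0.0879
gripper_force: 0.0
```

```bash
python3 -c "
from plant import *
print(close_job())"
```

```text
the job is handed in; nothing more can be done
None
```

The job is handed in at 36.7 s: the four couplings stand in size order from the valve, each within about 2 mm of its pad's centre by camera, with the bung home in the largest one.

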